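# Unhook the serving board and rack it

## Robot

A 6-joint arm with a two-finger parallel gripper is mounted at the origin on a cart in front of the work surface, level with it; the furniture and walls round the work are solid. World frame = base frame: x ahead of the robot, y to its left, z up, the work surface at z = 0. Lengths are in m, angles in rad, forces in N, time in s.
With the tool pointing down it reaches from about 0.325 to 0.75 m from the base axis. Payload 7.6 kg.
Tool frame: the origin (TCP) lies midway between the tips of the shut fingers; the grasp point (between the pads) lies 19 mm behind it; z points along the fingers, y is the line along which they close (so a half turn about z gives the same grasp; the last joint's range is limited). The gripper opens to 85 mm and grips with 20 to 120 N. Pads are 22 mm wide; open, the fingers measure 114 mm over their backs; the gripper's body (76 mm by 85 mm) begins 54 mm behind the grasp point. The pads swing forward as they close: fully open they stand 13 mm farther back than shut.
Start: joints at [-1.23, 0.052, 1.401, -0, 1.689, -0.07], TCP at [0.21, -0.481, 0.231] pointing down, gripper open.
Joint ranges: [-2.9, 2.9], [-0.91, 2.17], [0.12, 2.37], [-1.06, 4.2], [0.26, 2.73], [-2.93, 2.93]. Speed limits (rad/s): [2.57, 2.57, 3.01, 3.14, 3.14, 3.14].

## Interface

Orientations are given as [roll, pitch, yaw] about the fixed x, y, z axes, in that order (R = Rz(yaw) Ry(pitch) Rx(roll)).
In Python, from cell import r gives the robot as it stands.
- The arm moves only by the tool move_arm, never from a script. Its argument "plan" is one flat list of numbers, 5 for each row, row after row: the finger opening in mm, from 0 to 85.4, then the shift along the world's x, y, z in mm, then the turn about the world's z in rad. A call has 1 to 20 rows; each row is the pose to reach, as a shift and turn from the pose commanded when the call began; what a row does not reach only later rows make up. A row lasts 1/12 s, in which the tool goes at most 41.7 mm and 7.16 degrees, less where a joint would pass 70% of its speed; a pose out of reach is approached as far as the arm can. A call with a gripper value outside its range is refused whole. The fingers move at their own pace and stop on an object; "newtons" is the grip in N (left out, the last holds). Time passes only in rows, so rows that repeat a pose let the fingers close. It gives the time, the measured TCP pose, the force, the opening and the grip force at its end, in the units of the state.
- r.get_obs(): the state, without advancing time (a new reading comes with each control period).
- r.snapshot(name): name is "scene" or "side" or "wrist"; returns the picture (400x640x3 uint8, red, green, blue); there is no depth.
- r.get_calibration(name): a dict with "K" (3x3 intrinsics, pixels), "k1" (the pictures are not rectified: a ray, as slopes to the right and down, at radius r is drawn at 1 + k1 r^2 times it, then the intrinsics apply), "R" (3x3) and "t" (3): a world point X has camera coordinates R X + t; the wrist camera has in their place "T_tool_cam" (4x4, takes a point from camera to tool coordinates, whose origin is the TCP and whose axes are the flange's). Camera axes: x right, y down, z forward; pixel columns grow to the right and rows downward; lengths in m; the calibration is good to about 2 mm. A picture is of the moment at which its call begins: read the wrist's pose just before it. get_calibration takes no time and is no camera call.
- r.job_done(): hands the job in; it is judged then, once.
The state is a dict: "t": time; "joint_pos": joint angles; "joint_velocities": joint speeds; "effort": joint torques, N m; "tool_pos": TCP position; "tcp_rot": TCP orientation; "wrist_force": force on the tool from outside, world axes, zero at the start; "torque": the same for the moment, N m; "finger_gap": opening from 0.0 (shut) to 1.0 (fully open); "grip_force": force on a finger pad.
Only numpy, scipy, OpenCV 4.12 (cv2) and the standard library are available. Lean on these libraries where they do the work, as an engineer would, in place of code of your own. Each camera call takes 0.05 s, during which the arm holds its last target. There are 200 camera calls.

## Task

Take the small serving board off the wire prong of its stand: lift it just enough for its slot to clear the upturned tip and slide it off by feel, without forcing the prong, which is bent. Then stand the board upright in the white rack's slot, lowering it gently to the bottom before you let go, and leave everything else where it is.

Things in the scene. Friction and masses are not known exactly. Their poses are not given: they have to be found in the camera images.
- board: Loose wooden serving board, 0.10-0.20 kg: a plate 10 mm thick (x), 150 mm high (z), 96 mm wide (y) up to z = 91 mm, above that a tab 60 mm wide. Origin: middle of its lower edge. The tab has a through slot (see board_slot). It hangs with the slot's top edge on the prong, about 43 mm from the post axis, x along the prong, perhaps tilted a few degrees.
- board_slot (a point): Centre of the board's hanging slot, 102.5 mm above its lower edge; axes as the board's. The slot is 24 mm wide (y) and 23 mm high (z). Above it 36 mm of solid wood remain, to be pinched from above across the 10 mm thickness (or the 60 mm width).
- stand: Fixed dark steel stand, origin under the centre of its round foot (110 mm wide, 12 mm high), z up. A 6 mm wire post on its centre, in a rubber bush that gives 1 mm per 5 N up and down, curves over into a 6 mm wire prong along the stand's -x, its axis 195 mm above the origin; only its outer end may stand higher. Stand and prong must not be loaded with more than 10 N.
- prong_bend (a point): Point on the prong's axis 60 mm from the post axis; axes as the stand's. Up to here the prong is straight and level; its outer 65 mm are bent up or down by an unknown angle, up to 0.28 rad, given by no reading: feel for it. So the outer end may lie 18 mm higher or lower.
- prong_straight_end (a point): Where the prong's outer end would be if not bent: 125 mm from the post axis, axes as the stand's. The real end lies up to 18 mm above or below. There the wire turns up, square to the outer part, to a tip 11 mm above the wire's top (17 mm with the wire). With the slot's lower edge lightly pressed (2-3 N) up on the wire's underside, the tip passes below the slot's top edge.
- rack: Fixed white plastic rack for one board, origin under the centre of its base (90 x 120 mm, 10 mm thick), z up. Two upright walls 112 mm long form a slot along y with open ends. The board stands in it on its lower edge, its x along the rack's x (either way round). Not to be loaded with more than 40 N.
- rack_slot (a point): Centre of the floor of the rack's slot, 10 mm above the rack's origin; axes as the rack's. The slot is 18 mm wide (x); its walls rise 59 mm above this floor, with flared lips up to about 68 mm.
- lemon: Loose yellow lemon, about 73 x 56 x 57 mm, on the grey cover (top 10 mm above z = 0) that all these things stand on; origin at the centre of its underside. Leave alone.
- egg_timer: Loose red and white round kitchen timer, 66 mm in diameter, 51 mm high; origin under its centre. Leave alone.
- garlic: Loose garlic bulb, about 48 mm each way; origin under its centre. Leave alone.
- tea_light: Loose tea light, 38 mm in diameter, 15 mm high; origin under its centre. Leave alone.
- tomato: Loose red tomato, about 70 mm across, 66 mm high; origin under its centre. Leave alone.
- salt: Loose green-labelled jar with a black cap, 45 mm in diameter, 105 mm high; origin under its centre. Leave alone.
- spice: Loose spice jar with a green cap, 46 mm in diameter, 106 mm high; origin under its centre. Leave alone.

How it is judged:
On the way, in this order (a step that is already met when the one before it is completed fails the run):
1. the board is off the prong, held up in the fingers clear of the stand ((x of board_slot in the frame of stand below -0.145 m or z of board_slot in the frame of stand above 0.26 m or y of board_slot in the frame of stand above 0.09 m or y of board_slot in the frame of stand below -0.09 m) and height (world z) of board above 0.05 m and contact force between board and stand below 0.05 N and contact force between the fingers and board above 0.5 N), for 0.1 s.
2. the board stands on the floor of the rack's slot while the fingers still hold it (lowered, not dropped) (z of board in the frame of rack between 0.005 and 0.0145 m and x of board in the frame of rack between -0.012 and 0.012 m and y of board in the frame of rack between -0.03 and 0.03 m and angle between board's own z axis and vertical below 0.2 rad and contact force between the fingers and board above 0.5 N), for 0.1 s.
At the end, for the whole second after the job is handed in: The board stands at rest, let go, on its lower edge on the floor of the rack's slot (lower edge within 5 mm of the floor's height, within 12 mm of the slot's centre plane and 30 mm of its middle, upright within 0.2 rad) (z of board in the frame of rack between 0.005 and 0.0145 m and x of board in the frame of rack between -0.012 and 0.012 m and y of board in the frame of rack between -0.03 and 0.03 m and angle between board's own z axis and vertical below 0.2 rad and linear speed of board below 0.02 m/s and contact force between the fingers and board below 0.05 N); the robot touches nothing.
It fails at once if the stand and its prong are loaded with more than 10 N (the prong would bend) (contact force between stand and anything else above 10 N).
It fails at once if the rack is loaded with more than 40 N (contact force between rack and anything else above 40 N).
It fails at once if one of the other loose things (lemon, timer, garlic, tea light, tomato, jars) is moved by more than 30 mm (distance of any of lemon, egg_timer, garlic, tea_light, tomato, salt, spice from where it was at the start of the episode above 0.03 m).
It also fails if it takes over 69 s, if anything falls off the work surface, if the arm or the gripper's body presses on something with over 40 N, if the wrist force passes 120 N, or if a joint passes its speed limit or range.

## Working session

There is one attempt and no reset: what is moved stays moved. The work goes in short steps, Python scripts to look and compute and a tool call to move; the robot and the scene stay as the last step left them, time stands still between calls to the robot, and variables do not carry over. Pictures are saved under pics/ and viewed, at most 10 in all, crops included, and the job is handed in when it is done.

Besides the shell and the picture viewer there is one more tool, called by a JSON object that holds its "op" and its "data", one argument or row to a line. move_arm: Moves the arm, as the interface text tells. Its arguments: {"type":"object","properties":{"plan":{"type":"array"},"newtons":{"type":"number"}},"required":["plan"]}

```bash
mkdir -p pics; python3 - <<'E'
from cell import r
import cv2
o=r.get_obs();print({k:o[k] for k in("t","tool_pos","tcp_rot","wrist_force","finger_gap")})
for n in("scene","side"):
    cv2.imwrite(f"pics/{n}0.png",cv2.cvtColor(r.snapshot(n),cv2.COLOR_RGB2BGR))
    c=r.get_calibration(n);print(n,c)
print(r.get_calibration("wrist"))
E
```

```text
{'t': 0.0, 'tool_pos': array([ 0.20957419, -0.48102383,  0.23047327]), 'tcp_rot': array([-3.14001739e+00, -1.44368157e-04,  4.10809914e-01]), 'wrist_force': array([1.0137847 , 0.05579732, 0.12582017]), 'finger_gap': 1.001009148202779}
scene {'K': array([[458.1497218 ,   0.        , 317.08195866],
       [  0.        , 458.1497218 , 199.48673849],
       [  0.        ,   0.        ,   1.        ]]), 'k1': -0.12131046491682732, 'R': array([[ 0.56187947, -0.82716738, -0.00925137],
       [-0.53755274, -0.35660345, -0.76411454],
       [ 0.62875155,  0.43431338, -0.64501425]]), 't': array([-0.29357877,  0.38478225,  0.89007573])}
side {'K': array([[440.72444768,   0.        , 323.19847909],
       [  0.        , 440.72444768, 199.45496736],
       [  0.        ,   0.        ,   1.        ]]), 'k1': 0.016037684332905925, 'R': array([[-0.52893233, -0.84853641, -0.01471565],
       [-0.49417212,  0.32204478, -0.80751537],
       [ 0.68994529, -0.41984893, -0.58966293]]), 't': array([0.26329237, 0.3802969 , 0.76856714])}
{'K': array([[290.45598882,   0.        , 319.02373959],
       [  0.        , 290.45598882, 202.79355632],
       [  0.        ,   0.        ,   1.        ]]), 'k1': -0.03358248917487597, 'T_tool_cam': array([[-4.29815140e-04, -9.62664709e-01, -2.70696276e-01,
         6.90244061e-02],
       [ 9.99999872e-01, -3.41847384e-04, -3.72116951e-04,
        -3.05335145e-04],
       [ 2.65687043e-04, -2.70696402e-01,  9.62664733e-01,
        -1.43090714e-01],
       [ 0.00000000e+00,  0.00000000e+00,  0.00000000e+00,
         1.00000000e+00]])}
```

View pics/scene0.png

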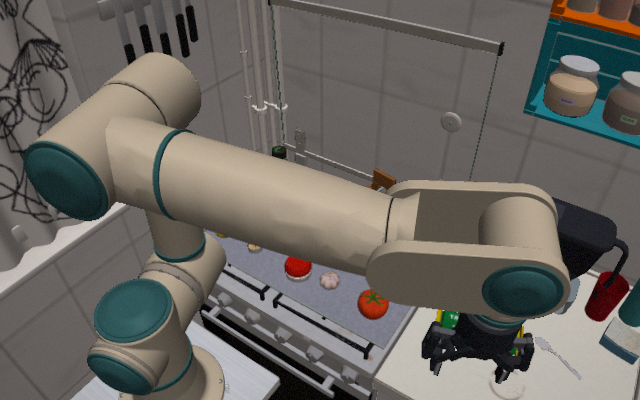

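View pics/side0.png

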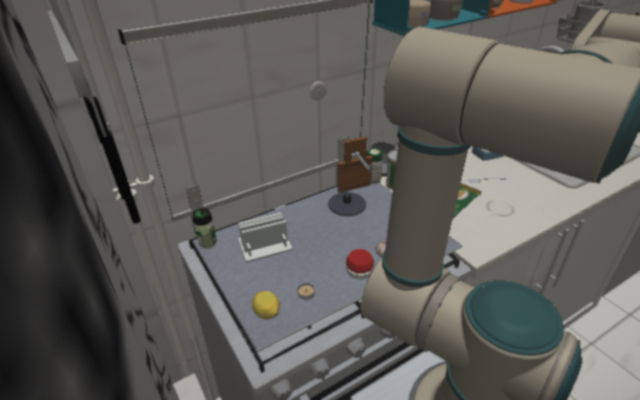

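The scene view is blocked by the arm. The side view shows the rack at (265,238), the stand's foot at (347,204) and the board at (354,165), with the prong's end at about (370,165).

```bash
cat >h.py <<'E'
from cell import r
import numpy as np, cv2
from scipy.spatial.transform import Rotation as Ro
def cam(n,o=None):
    c=r.get_calibration(n)
    if n!="wrist": return c["K"],c["k1"],c["R"],c["t"]
    T=np.eye(4);T[:3,:3]=Ro.from_euler("xyz",o["tcp_rot"]).as_matrix();T[:3,3]=o["tool_pos"]
    T=np.linalg.inv(T@c["T_tool_cam"]);return c["K"],c["k1"],T[:3,:3],T[:3,3]
def proj(C,X):
    K,k,R,t=C
    return cv2.projectPoints(np.atleast_2d(np.float64(X)),cv2.Rodrigues(R)[0],t,K,np.array([k,0,0,0.]))[0][:,0]
def ray(C,uv):
    K,k,R,t=C
    p=cv2.undistortPoints(np.float64([[uv]]),K,np.array([k,0,0,0.]))[0,0]
    d=R.T@np.array([*p,1]);return -R.T@t,d/np.linalg.norm(d)
def onz(C,uv,z):
    o,d=ray(C,uv);return o+d*(z-o[2])/d[2]
def tri(rays):
    A=sum(np.eye(3)-np.outer(d,d) for o,d in rays);b=sum((np.eye(3)-np.outer(d,d))@o for o,d in rays)
    return np.linalg.solve(A,b)
def save(im,name,box=None,s=1):
    if box: im=im[box[1]:box[3],box[0]:box[2]]
    cv2.imwrite("pics/"+name,cv2.cvtColor(cv2.resize(im,None,fx=s,fy=s,interpolation=cv2.INTER_CUBIC),cv2.COLOR_RGB2BGR))
E
python3 - <<'E'
from h import *
C=cam("side")
for n,uv,z in[("foot",(347,204),.022),("rack",(265,238),.02),("timer",(360,262),.035),("tea",(306,291),.02),("lemon",(265,304),.04),("jar",(205,243),.01),("jar2",(376,160),.1),("tomato",(384,248),.03)]: print(n,onz(C,uv,z).round(3))
im=r.snapshot("side"); save(im,"side1.png",(180,125,420,285),3.3)
E
```

```text
foot [ 0.61  -0.149  0.022]
rack [0.607 0.107 0.02 ]
timer [ 0.392 -0.036  0.035]
tea [0.395 0.109 0.02 ]
lemon [0.394 0.208 0.04 ]
jar [0.684 0.241 0.01 ]
jar2 [ 0.655 -0.28   0.1  ]
tomato [ 0.404 -0.117  0.03 ]
```

View pics/side1.png

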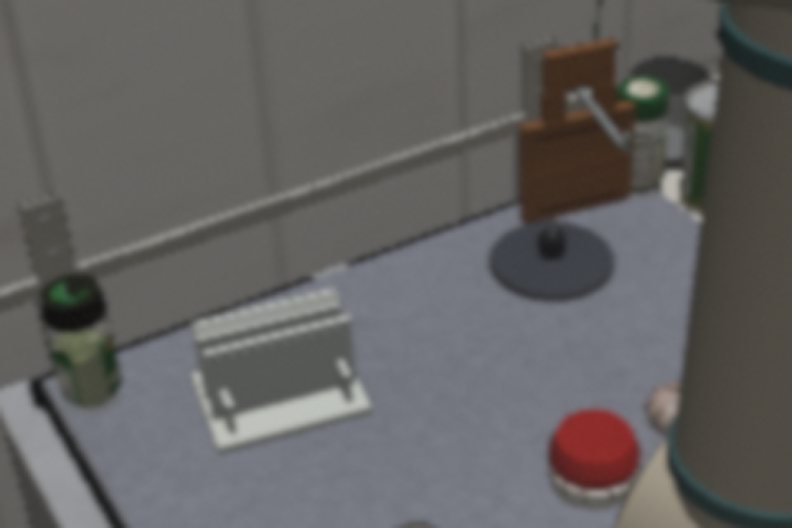

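The rack's walls run along the view's left-right, and the board faces the camera. The prong comes out of the slot toward the lower right, ending near crop (628,145). I'll move the wrist camera over the scene, which also clears the other views.

{"op": "move_arm", "data": {
  "plan": [85, 0, 0, 40, 0, 85, 0, 0, 80, 0, 85, 10, 20, 120, -0.1, 85, 30, 50, 150, -0.2, 85, 50, 90, 180, -0.3, 85, 80, 130, 190, -0.41, 85, 110, 165, 190, -0.41, 85, 140, 200, 190, -0.41, 85, 170, 235, 190, -0.41, 85, 195, 270, 190, -0.41, 85, 220, 305, 190, -0.41, 85, 240, 340, 190, -0.41, 85, 250, 375, 190, -0.41, 85, 250, 400, 190, -0.41, 85, 250, 400, 190, -0.41, 85, 250, 400, 190, -0.41]
}}

```text
t: 1.48
tool_pos: [0.4604, -0.0779, 0.421]
tcp_rot: [-3.141, 0.0, 0.006]
wrist_force: [0.6, 0.2, 0.5]
finger_gap: 0.995
grip_force: 0.0
```

```bash
python3 - <<'E'
from h import *
o=r.get_obs();print({k:o[k] for k in("t","tool_pos","tcp_rot","wrist_force","finger_gap")})
np.save("o1.npy",np.r_[o["tool_pos"],o["tcp_rot"]])
save(r.snapshot("wrist"),"w1.png");save(r.snapshot("scene"),"s1.png",s=1.25)
E
```

```text
{'t': 1.4833, 'tool_pos': array([ 0.46039232, -0.07786784,  0.42102169]), 'tcp_rot': array([-3.14075846e+00,  4.56842543e-04,  6.24996072e-03]), 'wrist_force': array([0.64699506, 0.20425945, 0.50390578]), 'finger_gap': 0.9945778794823855}
```

View pics/w1.png

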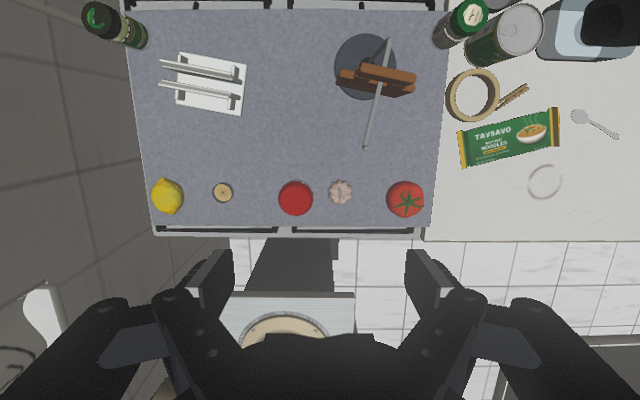

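View pics/s1.png

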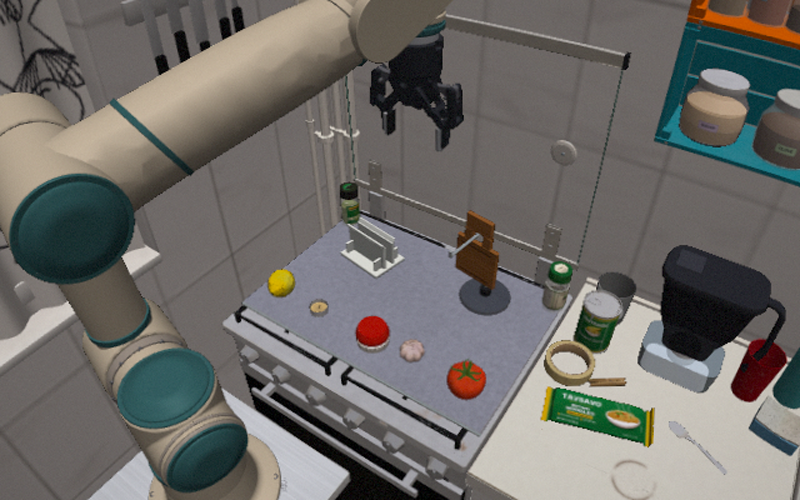

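The wrist view shows the rack at (205,82), the foot at (366,66), the prong from (388,40) to its tip at (365,147), and the board's top edge near (375,70). I'll enlarge the crops of the board and the rack, from the wrist and scene views.

```bash
python3 - <<'E'
from h import *
w=cv2.imread("pics/w1.png"); s=cv2.imread("pics/s1.png")
f=lambda im,b,sz:cv2.resize(im[b[1]:b[3],b[0]:b[2]],sz,interpolation=cv2.INTER_CUBIC)
a=f(w,(320,25,440,160),(400,450)); b=f(w,(150,40,260,125),(400,309))
full=np.zeros((600,800,3),np.uint8); full[:450,:400]=a; full[:309,400:]=b
full[310:600,400:]=f(s,(430,200,540,280),(400,290)); cv2.imwrite("pics/c1.png",full)
E
```

```text
(no output)
```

View pics/c1.png

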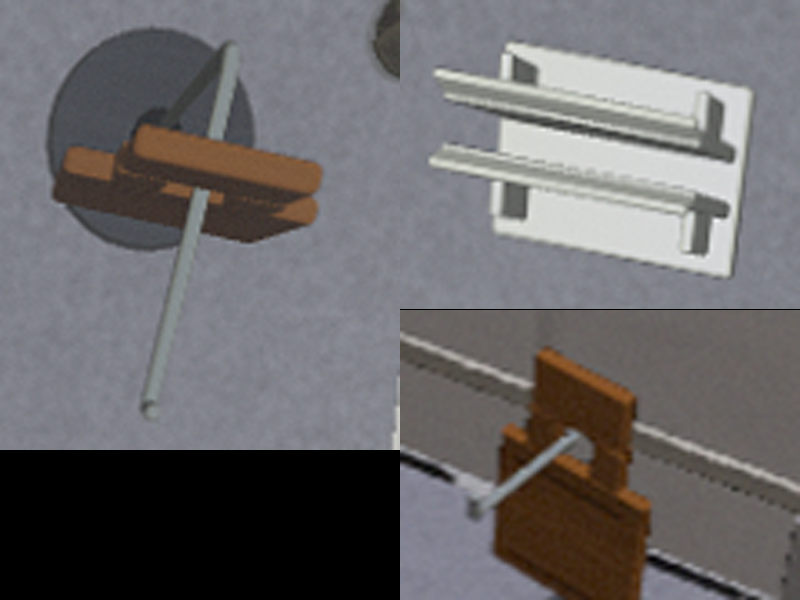

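```bash
python3 - <<'E'
from h import *
a=np.load("o1.npy");W=cam("wrist",dict(tool_pos=a[:3],tcp_rot=a[3:]));S=cam("scene")
A=lambda u,v:(320+u/3.3333,25+v/3.3333); B=lambda u,v:(150+(u-400)/3.636,40+v/3.636); D=lambda u,v:((430+(u-400)/3.636)/1.25,(200+(v-310)/3.625)/1.25)
foot=onz(W,A(152,138),.022);top=onz(W,A(230,48),.205);mid=onz(W,A(203,187),.205);tip=onz(W,A(150,408),.205)
print("foot",foot,"posttop",top,"mid",mid,"tip@.205",tip)
d=mid-top;print("prong dir",np.arctan2(d[1],d[0]))
bl,br,fl,fr=[onz(W,A(*p),.244) for p in((140,125),(323,163),(134,152),(320,190))]
for p,q in((bl,br),(fl,fr)):print("edge",p,q,np.linalg.norm(p-q),np.arctan2(*(q-p)[1::-1]))
print("board top c",(bl+br+fl+fr)/4)
cs=[onz(W,B(*p),.02) for p in((508,43),(752,90),(732,277),(495,235))]
for i in range(4):
    e=cs[(i+1)%4]-cs[i];print("rack",cs[i].round(4),np.linalg.norm(e).round(4),np.arctan2(e[1],e[0]).round(4))
print("rack c",sum(cs)/4)
for n,p,q in(("tip top",(150,408),(472,483)),("post/board",(203,187),(572,437))):
    x=tri([ray(W,A(*p)),ray(S,D(*q))]);print(n,x,proj(W,x)-A(*p),proj(S,x)-D(*q))
print("tl wall/rims", [onz(W,B(*p),.078).round(4) for p in((435,78),(733,155),(432,160),(728,208))])
E
```

```text
foot [ 0.62146938 -0.15628022  0.022     ] posttop [ 0.61888064 -0.15461409  0.205     ] mid [ 0.57475902 -0.14798468  0.205     ] tip@.205 [ 0.49874482 -0.13302054  0.205     ]
prong dir 2.9924552450689483
edge [ 0.5873835  -0.12004833  0.244     ] [ 0.57726333 -0.17698933  0.244     ] 0.057833345764662696 -1.7466904862195145
edge [ 0.57968718 -0.11852271  0.244     ] [ 0.56942762 -0.17673557  0.244     ] 0.05911003365968455 -1.7452468816594007
board top c [ 0.57844041 -0.14807398  0.244     ]
rack [0.645  0.1645 0.02  ] 0.1173 -1.7544
rack [0.6236 0.0491 0.02  ] 0.0873 2.9723
rack [0.5375 0.0638 0.02  ] 0.1185 1.3992
rack [0.5578 0.1806 0.02  ] 0.0887 -0.1832
rack c [0.59097575 0.11452566 0.02      ]
tip top [ 0.49986872 -0.1313351   0.21695592] [[ 0.15225125 -0.0892801 ]] [[-0.09262283  0.00438833]]
post/board [ 0.57480907 -0.14808728  0.203045  ] [[-0.25241879  0.17751548]] [[ 0.14341624 -0.02800031]]
tl wall/rims [array([0.6192, 0.1719, 0.078 ]), array([0.5875, 0.0453, 0.078 ]), array([0.5862, 0.1775, 0.078 ]), array([0.5657, 0.0488, 0.078 ])]
```

Measurements agree with the sizes given: the tab is about 59 mm wide, the rack base 118x88 mm, and post to board 43 mm. The stand, board and rack all sit at a yaw of about -0.178. The prong's tip triangulates close to level. Next I move above the board, aligned for a pinch across its thickness.

{"op": "move_arm", "data": {
  "plan": [60, 10, -5, 0, 0.12, 60, 20, -10, 0, 0.24, 60, 30, -17, -10, 0.36, 60, 40, -22, -20, 0.48, 60, 50, -28, -30, 0.6, 60, 60, -34, -40, 0.72, 60, 70, -40, -50, 0.84, 60, 80, -45, -60, 0.96, 50, 90, -50, -70, 1.08, 40, 100, -56, -80, 1.2, 40, 110, -62, -90, 1.32, 40, 119, -67, -100, 1.392, 40, 119, -67, -100, 1.392, 40, 119, -67, -100, 1.392, 40, 119, -67, -100, 1.392, 40, 119, -67, -100, 1.392]
}}

```text
t: 2.92
tool_pos: [0.5784, -0.1486, 0.3227]
tcp_rot: [3.14, 0.0, 1.391]
wrist_force: [1.0, -0.0, 0.3]
finger_gap: 0.467
grip_force: 0.0
```

```bash
python3 - <<'E'
from h import *
o=r.get_obs();print({k:o[k] for k in("t","tool_pos","tcp_rot","wrist_force","finger_gap","joint_pos")})
np.save("o2.npy",np.r_[o["tool_pos"],o["tcp_rot"]])
w=r.snapshot("wrist");cv2.imwrite("pics/w2.png",cv2.resize(cv2.cvtColor(w,cv2.COLOR_RGB2BGR),None,fx=1.25,fy=1.25))
E
```

```text
{'t': 2.9167, 'tool_pos': array([ 0.57837018, -0.1486192 ,  0.32268609]), 'tcp_rot': array([3.13962455e+00, 2.88984204e-04, 1.39071107e+00]), 'wrist_force': array([ 0.95820764, -0.00494291,  0.32833228]), 'finger_gap': 0.4666034833913465, 'joint_pos': array([-3.13340578e-01,  2.60798398e-01,  9.89156087e-01, -2.62605861e-05,
        1.88964912e+00, -1.33263860e-01])}
```

View pics/w2.png

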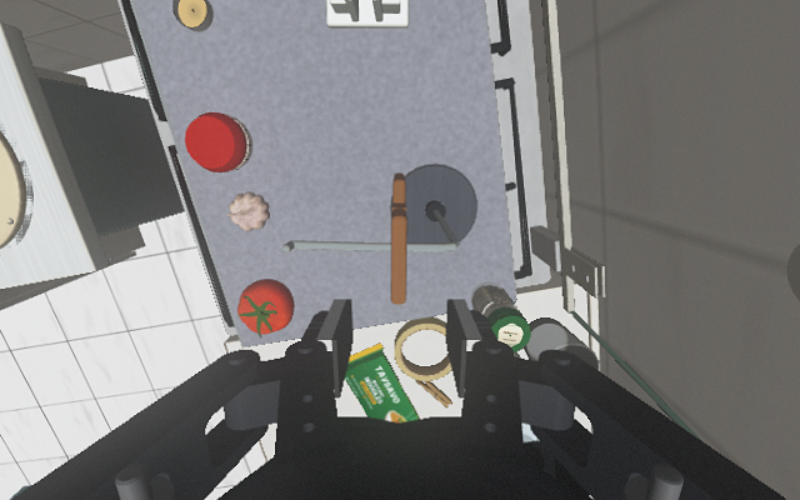

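The board is centred between the fingers (tab top from (399,205) to (399,303), prong tip at (289,244)), and its plane is aligned with the pads.

```bash
python3 - <<'E'
from h import *
a=np.load("o2.npy");V=cam("wrist",dict(tool_pos=a[:3],tcp_rot=a[3:]))
a=np.load("o1.npy");W=cam("wrist",dict(tool_pos=a[:3],tcp_rot=a[3:]));S=cam("scene")
A=lambda u,v:(320+u/3.3333,25+v/3.3333);D=lambda u,v:((430+(u-400)/3.636)/1.25,(200+(v-310)/3.625)/1.25)
P=[onz(V,(u/1.25,v/1.25),.244) for u,v in((392.5,208),(406.5,208),(391,303),(406.5,303))]
for p in P:print(p.round(4))
print(sum(P)/4, [np.arctan2(*(P[i+2]-P[i])[1::-1]) for i in(0,1)])
rs=[ray(W,A(150,408)),ray(S,D(472,483)),ray(V,(289/1.25,243/1.25))]
print(tri(rs),tri(rs[:1]+rs[2:]),tri(rs[1:]))
E
```

```text
[ 0.5813 -0.1128  0.244 ]
[ 0.5897 -0.1144  0.244 ]
[ 0.5687 -0.1745  0.244 ]
[ 0.5788 -0.1764  0.244 ]
[ 0.57961586 -0.14451193  0.244     ] [np.float64(-1.7717401296755064), np.float64(-1.745540115961921)]
[ 0.50142453 -0.13038502  0.21488662] [ 0.49868485 -0.13236087  0.20284675] [ 0.50280009 -0.12917247  0.21397401]
```

{"op": "move_arm", "data": {
  "newtons": 30,
  "plan": [40, 1, 1, -25, 0, 40, 1, 1, -50, 0, 40, 1, 1, -70, 0, 40, 1, 1, -85, 0, 40, 1, 1, -95, 0, 40, 1, 1, -101, 0, 40, 1, 1, -105, 0, 40, 1, 1, -105, 0, 40, 1, 1, -105, 0, 25, 1, 1, -105, 0, 18, 1, 1, -105, 0, 14, 1, 1, -105, 0, 0, 1, 1, -105, 0, 0, 1, 1, -105, 0, 0, 1, 1, -105, 0, 0, 1, 1, -105, 0, 0, 1, 1, -105, 0]
}}

```text
t: 4.38
tool_pos: [0.5798, -0.1474, 0.2166]
tcp_rot: [3.141, 0.0, 1.393]
wrist_force: [-0.8, -0.1, 1.9]
finger_gap: 0.109
grip_force: 32.7
```

{"op": "move_arm", "data": {
  "plan": [0, 0, 0, 3, 0, 0, 0, 0, 6, 0, 0, 0, 0, 8, 0, 0, 0, 0, 10, 0, 0, 0, 0, 10, 0, 0, 0, 0, 10, 0]
}}

```text
t: 4.88
tool_pos: [0.5797, -0.1473, 0.2263]
tcp_rot: [3.142, -0.0, 1.393]
wrist_force: [-0.3, 0.5, -0.7]
finger_gap: 0.107
grip_force: 32.2
```

{"op": "move_arm", "data": {
  "plan": [0, 0, 0, 1, 0, 0, 0, 0, 2, 0, 0, 0, 0, 3, 0, 0, 0, 0, 3, 0, 0, 0, 0, 3, 0]
}}

```text
t: 5.3
tool_pos: [0.5797, -0.1474, 0.2294]
tcp_rot: [3.141, 0.0, 1.393]
wrist_force: [-0.4, 0.1, -1.2]
finger_gap: 0.113
grip_force: 32.2
```

{"op": "move_arm", "data": {
  "plan": [0, 0, 0, 1, 0, 0, 0, 0, 1.5, 0, 0, 0, 0, 1.5, 0, 0, 0, 0, 1.5, 0]
}}

```text
t: 5.63
tool_pos: [0.5797, -0.1473, 0.2309]
tcp_rot: [3.141, 0.0, 1.393]
wrist_force: [0.1, -0.1, -0.8]
finger_gap: 0.112
grip_force: 32.2
```

{"op": "move_arm", "data": {
  "plan": [0, 0, 0, 0.7, 0, 0, 0, 0, 1.5, 0, 0, 0, 0, 1.5, 0, 0, 0, 0, 1.5, 0]
}}

```text
t: 5.97
tool_pos: [0.5797, -0.1474, 0.2324]
tcp_rot: [3.141, 0.0, 1.393]
wrist_force: [-0.4, 0.4, -1.6]
finger_gap: 0.114
grip_force: 32.2
```

{"op": "move_arm", "data": {
  "plan": [0, 0, 0, 0.5, 0, 0, 0, 0, 1, 0, 0, 0, 0, 1, 0, 0, 0, 0, 1, 0]
}}

```text
t: 6.3
tool_pos: [0.5797, -0.1473, 0.2334]
tcp_rot: [3.141, 0.0, 1.393]
wrist_force: [-0.1, -0.0, -1.1]
finger_gap: 0.11
grip_force: 32.2
```

{"op": "move_arm", "data": {
  "plan": [0, 0, 0, 0.4, 0, 0, 0, 0, 0.7, 0, 0, 0, 0, 0.7, 0, 0, 0, 0, 0.7, 0]
}}

```text
t: 6.63
tool_pos: [0.5797, -0.1473, 0.2341]
tcp_rot: [3.141, 0.0, 1.393]
wrist_force: [0.1, -0.5, -0.4]
finger_gap: 0.112
grip_force: 32.2
```

{"op": "move_arm", "data": {
  "plan": [0, 0, 0, 0.3, 0, 0, 0, 0, 0.5, 0, 0, 0, 0, 0.5, 0, 0, 0, 0, 0.5, 0]
}}

```text
t: 6.97
tool_pos: [0.5797, -0.1473, 0.2345]
tcp_rot: [3.142, -0.0, 1.393]
wrist_force: [-0.7, -0.2, -0.8]
finger_gap: 0.109
grip_force: 32.2
```

{"op": "move_arm", "data": {
  "plan": [0, 0, 0, 0.4, 0, 0, 0, 0, 0.7, 0, 0, 0, 0, 0.7, 0, 0, 0, 0, 0.7, 0]
}}

```text
t: 7.3
tool_pos: [0.5796, -0.1473, 0.2349]
tcp_rot: [-3.141, -0.0, 1.393]
wrist_force: [0.8, -0.5, -3.3]
finger_gap: 0.112
grip_force: 31.9
```

{"op": "move_arm", "data": {
  "plan": [0, 0, 0, 0.3, 0, 0, 0, 0, 0.6, 0, 0, 0, 0, 0.6, 0, 0, 0, 0, 0.6, 0]
}}

```text
t: 7.63
tool_pos: [0.5796, -0.1473, 0.2354]
tcp_rot: [-3.141, -0.0, 1.393]
wrist_force: [1.0, -0.9, -4.6]
finger_gap: 0.114
grip_force: 31.6
```

Contact with the wire's underside came at TCP z of about 0.2347, and the force is now about 3.5 N up. I'll ease off slightly and slide outward in steps.

{"op": "move_arm", "data": {
  "plan": [0, -1, 0.2, -0.3, 0, 0, -3, 0.5, -0.4, 0, 0, -5, 0.9, -0.4, 0, 0, -7, 1.3, -0.4, 0, 0, -9, 1.6, -0.4, 0, 0, -9.8, 1.8, -0.4, 0, 0, -9.8, 1.8, -0.4, 0, 0, -9.8, 1.8, -0.4, 0]
}}

```text
t: 8.3
tool_pos: [0.5696, -0.1455, 0.2354]
tcp_rot: [-3.141, -0.0, 1.393]
wrist_force: [0.3, -0.7, -5.9]
finger_gap: 0.111
grip_force: 31.6
```

{"op": "move_arm", "data": {
  "plan": [0, -1, 0.2, 0, 0, 0, -2, 0.4, 0, 0, 0, -3, 0.5, 0, 0, 0, -3.9, 0.7, 0, 0, 0, -3.9, 0.7, 0, 0, 0, -3.9, 0.7, 0, 0]
}}

```text
t: 8.8
tool_pos: [0.5658, -0.1448, 0.2354]
tcp_rot: [-3.141, 0.0, 1.393]
wrist_force: [1.5, -0.4, -5.1]
finger_gap: 0.109
grip_force: 31.6
```

{"op": "move_arm", "data": {
  "plan": [0, 0, 0, -0.7, 0, 0, -1, 0.2, -0.7, 0, 0, -2, 0.4, -0.7, 0, 0, -3, 0.5, -0.7, 0, 0, -3.9, 0.7, -0.7, 0, 0, -3.9, 0.7, -0.7, 0, 0, -3.9, 0.7, -0.7, 0]
}}

```text
t: 9.38
tool_pos: [0.5619, -0.1441, 0.2348]
tcp_rot: [-3.141, 0.0, 1.393]
wrist_force: [-0.2, 0.6, -3.6]
finger_gap: 0.107
grip_force: 31.9
```

{"op": "move_arm", "data": {
  "plan": [0, -1, 0.2, 0, 0, 0, -2, 0.4, 0, 0, 0, -3, 0.5, 0, 0, 0, -3.9, 0.7, 0, 0, 0, -3.9, 0.7, 0, 0, 0, -3.9, 0.7, 0, 0]
}}

```text
t: 9.88
tool_pos: [0.558, -0.1434, 0.2346]
tcp_rot: [-3.141, -0.0, 1.393]
wrist_force: [0.2, 0.7, -4.2]
finger_gap: 0.112
grip_force: 31.8
```

{"op": "move_arm", "data": {
  "plan": [0, -1, 0.2, -0.4, 0, 0, -2, 0.4, -0.4, 0, 0, -3, 0.5, -0.4, 0, 0, -3.9, 0.7, -0.4, 0, 0, -3.9, 0.7, -0.4, 0, 0, -3.9, 0.7, -0.4, 0]
}}

```text
t: 10.38
tool_pos: [0.5541, -0.1427, 0.2343]
tcp_rot: [-3.141, 0.0, 1.393]
wrist_force: [0.4, -0.2, -4.7]
finger_gap: 0.109
grip_force: 31.8
```

{"op": "move_arm", "data": {
  "plan": [0, -1, 0.2, 0, 0, 0, -2, 0.4, 0, 0, 0, -3, 0.5, 0, 0, 0, -3.9, 0.7, 0, 0, 0, -3.9, 0.7, 0, 0, 0, -3.9, 0.7, 0, 0]
}}

```text
t: 10.88
tool_pos: [0.5502, -0.142, 0.2342]
tcp_rot: [-3.141, -0.0, 1.393]
wrist_force: [0.9, 0.2, -4.9]
finger_gap: 0.108
grip_force: 31.7
```

{"op": "move_arm", "data": {
  "plan": [0, 0, 0, -0.6, 0, 0, -1, 0.2, -0.8, 0, 0, -2, 0.4, -0.9, 0, 0, -3, 0.5, -0.9, 0, 0, -3.9, 0.7, -1, 0, 0, -3.9, 0.7, -1, 0, 0, -3.9, 0.7, -1, 0]
}}

```text
t: 11.47
tool_pos: [0.5463, -0.1413, 0.2334]
tcp_rot: [-3.141, -0.0, 1.393]
wrist_force: [0.8, -0.1, -4.1]
finger_gap: 0.107
grip_force: 32.0
```

{"op": "move_arm", "data": {
  "plan": [0, -1, 0.2, -0.1, 0, 0, -2, 0.4, -0.2, 0, 0, -3, 0.5, -0.3, 0, 0, -3.9, 0.7, -0.3, 0, 0, -3.9, 0.7, -0.3, 0, 0, -3.9, 0.7, -0.3, 0]
}}

```text
t: 11.97
tool_pos: [0.5424, -0.1406, 0.233]
tcp_rot: [-3.141, -0.0, 1.393]
wrist_force: [0.5, 0.5, -2.3]
finger_gap: 0.111
grip_force: 32.0
```

{"op": "move_arm", "data": {
  "plan": [0, -1, 0.2, -0.1, 0, 0, -2, 0.4, -0.2, 0, 0, -3, 0.5, -0.3, 0, 0, -3.9, 0.7, -0.3, 0, 0, -3.9, 0.7, -0.3, 0, 0, -3.9, 0.7, -0.3, 0]
}}

```text
t: 12.47
tool_pos: [0.5385, -0.1399, 0.2327]
tcp_rot: [-3.141, -0.0, 1.393]
wrist_force: [-0.1, 0.6, -2.9]
finger_gap: 0.112
grip_force: 32.0
```

{"op": "move_arm", "data": {
  "plan": [0, -2, 0.4, -0.1, 0, 0, -4, 0.7, -0.3, 0, 0, -6, 1.1, -0.4, 0, 0, -7.8, 1.4, -0.6, 0, 0, -7.8, 1.4, -0.6, 0, 0, -7.8, 1.4, -0.6, 0]
}}

```text
t: 12.97
tool_pos: [0.5306, -0.1385, 0.2321]
tcp_rot: [-3.141, 0.0, 1.393]
wrist_force: [-1.5, 0.2, -2.7]
finger_gap: 0.11
grip_force: 32.0
```

{"op": "move_arm", "data": {
  "plan": [0, -2, 0.4, -0.1, 0, 0, -4, 0.7, -0.3, 0, 0, -6, 1.1, -0.4, 0, 0, -7.8, 1.4, -0.6, 0, 0, -7.8, 1.4, -0.6, 0, 0, -7.8, 1.4, -0.6, 0]
}}

```text
t: 13.47
tool_pos: [0.5228, -0.1371, 0.2315]
tcp_rot: [-3.141, -0.0, 1.393]
wrist_force: [-0.0, 0.0, -2.4]
finger_gap: 0.111
grip_force: 32.0
```

{"op": "move_arm", "data": {
  "plan": [0, -2, 0.4, -0.1, 0, 0, -4, 0.7, -0.2, 0, 0, -6, 1.1, -0.3, 0, 0, -7.8, 1.4, -0.5, 0, 0, -7.8, 1.4, -0.5, 0, 0, -7.8, 1.4, -0.5, 0]
}}

```text
t: 13.97
tool_pos: [0.515, -0.1357, 0.231]
tcp_rot: [-3.141, -0.0, 1.393]
wrist_force: [-1.0, -0.5, -2.1]
finger_gap: 0.11
grip_force: 32.0
```

{"op": "move_arm", "data": {
  "plan": [0, -1, 0.2, -0.1, 0, 0, -3, 0.5, -0.2, 0, 0, -4, 0.7, -0.3, 0, 0, -5.9, 1.1, -0.4, 0, 0, -5.9, 1.1, -0.4, 0, 0, -5.9, 1.1, -0.4, 0]
}}

```text
t: 14.47
tool_pos: [0.5091, -0.1346, 0.2305]
tcp_rot: [-3.141, -0.0, 1.393]
wrist_force: [-0.4, 0.1, -2.1]
finger_gap: 0.108
grip_force: 32.0
```

{"op": "move_arm", "data": {
  "plan": [0, -1, 0.2, 0, 0, 0, -2, 0.4, 0, 0, 0, -3, 0.5, -0.1, 0, 0, -3.9, 0.7, -0.1, 0, 0, -3.9, 0.7, -0.1, 0, 0, -3.9, 0.7, -0.1, 0]
}}

```text
t: 14.97
tool_pos: [0.5053, -0.1339, 0.2305]
tcp_rot: [-3.141, -0.0, 1.393]
wrist_force: [0.8, -0.1, -2.4]
finger_gap: 0.108
grip_force: 31.9
```

{"op": "move_arm", "data": {
  "plan": [0, -1, 0.2, 0, 0, 0, -2, 0.4, 0, 0, 0, -3, 0.5, -0.1, 0, 0, -3.9, 0.7, -0.2, 0, 0, -3.9, 0.7, -0.2, 0, 0, -3.9, 0.7, -0.2, 0]
}}

```text
t: 15.47
tool_pos: [0.5013, -0.1332, 0.2303]
tcp_rot: [-3.141, 0.0, 1.393]
wrist_force: [-0.5, 0.2, -3.4]
finger_gap: 0.112
grip_force: 31.9
```

{"op": "move_arm", "data": {
  "plan": [0, -1, 0.2, 0, 0, 0, -2, 0.4, 0, 0, 0, -3, 0.5, -0.1, 0, 0, -3.9, 0.7, -0.2, 0, 0, -3.9, 0.7, -0.2, 0, 0, -3.9, 0.7, -0.2, 0]
}}

```text
t: 15.97
tool_pos: [0.4975, -0.1325, 0.2302]
tcp_rot: [-3.141, -0.0, 1.393]
wrist_force: [-0.4, 0.1, -2.4]
finger_gap: 0.112
grip_force: 32.0
```

{"op": "move_arm", "data": {
  "plan": [0, -1, 0.2, 0, 0, 0, -2, 0.4, 0, 0, 0, -3, 0.5, -0.1, 0, 0, -3.9, 0.7, -0.2, 0, 0, -3.9, 0.7, -0.2, 0, 0, -3.9, 0.7, -0.2, 0]
}}

```text
t: 16.47
tool_pos: [0.4937, -0.1318, 0.2301]
tcp_rot: [3.142, 0.0, 1.393]
wrist_force: [-0.8, -0.5, -1.3]
finger_gap: 0.109
grip_force: 32.2
```

{"op": "move_arm", "data": {
  "plan": [0, -1, 0.2, 0, 0, 0, -2, 0.4, 0, 0, 0, -3, 0.5, 0, 0, 0, -5, 0.9, 0, 0, 0, -5.9, 1.1, 0, 0, 0, -5.9, 1.1, 0, 0, 0, -5.9, 1.1, 0, 0]
}}

```text
t: 17.05
tool_pos: [0.4879, -0.1307, 0.23]
tcp_rot: [3.141, 0.0, 1.393]
wrist_force: [0.3, 0.5, -1.7]
finger_gap: 0.112
grip_force: 32.2
```

The board is off the tip with only its own weight on the wrist. I'll go clear, lift, and carry it to the rack.

{"op": "move_arm", "data": {
  "plan": [0, -8, 1.4, 0, 0, 0, -16, 2.8, 0, 0, 0, -22, 4, 0, 0, 0, -24, 4, 0, 0, 0, -24, 4, 0, 0, 0, -24, 4, 10, 0, 0, -24, 10, 25, 0, 0, -24, 25, 40, 0, 0, -24, 50, 50, 0, 0, -24, 75, 50, 0, 0, -20, 100, 50, 0, 0, 0, 130, 50, 0, 0, 20, 160, 50, 0, 0, 45, 190, 50, 0, 0, 70, 215, 50, 0, 0, 90, 235, 50, 0, 0, 100, 243, 50, 0, 0, 103, 245, 50, 0, 0, 103, 245, 50, 0, 0, 103, 245, 50, 0]
}}

```text
t: 18.72
tool_pos: [0.5907, 0.1137, 0.2803]
tcp_rot: [3.141, 0.0, 1.392]
wrist_force: [-0.4, -0.2, -0.7]
finger_gap: 0.108
grip_force: 32.2
```

```bash
python3 - <<'E'
from h import *
o=r.get_obs();print({k:o[k] for k in("t","tool_pos","tcp_rot","wrist_force","finger_gap")})
np.save("o3.npy",np.r_[o["tool_pos"],o["tcp_rot"]])
f=lambda n,b,sz:cv2.resize(cv2.cvtColor(r.snapshot(n),cv2.COLOR_RGB2BGR)[b[1]:b[3],b[0]:b[2]],sz,interpolation=cv2.INTER_CUBIC)
full=np.zeros((600,800,3),np.uint8)
full[:,:400]=f("wrist",(240,170,400,400),(400,575))[:600] if 0 else cv2.resize(f("wrist",(240,160,400,400),(400,600)),(400,600))
full[:300,400:]=f("scene",(250,120,410,240),(400,300)); full[300:,400:]=f("side",(190,120,350,240),(400,300))
cv2.imwrite("pics/c3.png",full)
E
```

```text
{'t': 18.7167, 'tool_pos': array([0.59070123, 0.11371727, 0.28028   ]), 'tcp_rot': array([3.14139485e+00, 1.95433687e-04, 1.39234673e+00]), 'wrist_force': array([-0.37959986, -0.21401636, -0.6866353 ]), 'finger_gap': 0.10822979267275765}
```

View pics/c3.png

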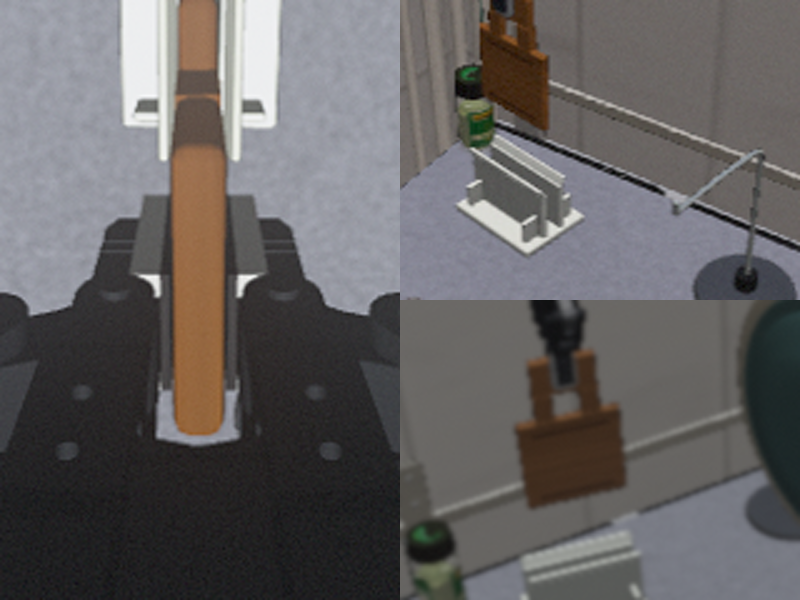

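The view along the board shows it centred between the rack's walls (rims at crop x 165 and 235, board at 199). I'll lower it.

{"op": "move_arm", "data": {
  "plan": [0, 0, 0.8, -15, 0, 0, 0, 0.8, -30, 0, 0, 0, 0.8, -45, 0, 0, 0, 0.8, -55, 0, 0, 0, 0.8, -62, 0, 0, 0, 0.8, -68, 0, 0, 0, 0.8, -74, 0, 0, 0, 0.8, -80, 0, 0, 0, 0.8, -80, 0, 0, 0, 0.8, -80, 0]
}}

```text
t: 19.7
tool_pos: [0.5909, 0.1151, 0.1999]
tcp_rot: [-3.142, 0.0, 1.393]
wrist_force: [0.3, -0.4, -1.3]
finger_gap: 0.111
grip_force: 32.1
```

{"op": "move_arm", "data": {
  "plan": [0, 0, 0, -6, 0, 0, 0, 0, -12, 0, 0, 0, 0, -18, 0, 0, 0, 0, -24, 0, 0, 0, 0, -30, 0, 0, 0, 0, -36, 0, 0, 0, 0, -42, 0, 0, 0, 0, -48, 0, 0, 0, 0, -51, 0, 0, 0, 0, -51, 0, 0, 0, 0, -51, 0]
}}

```text
t: 20.62
tool_pos: [0.5909, 0.1151, 0.1489]
tcp_rot: [3.142, 0.0, 1.393]
wrist_force: [0.6, -0.1, -1.6]
finger_gap: 0.113
grip_force: 32.2
```

Nothing touched on the way in, and about 5 mm remains.

{"op": "move_arm", "data": {
  "plan": [0, 0, 0, -1, 0, 0, 0, 0, -2, 0, 0, 0, 0, -3, 0, 0, 0, 0, -4, 0, 0, 0, 0, -4, 0, 0, 0, 0, -4, 0]
}}

```text
t: 21.12
tool_pos: [0.5909, 0.1151, 0.1449]
tcp_rot: [3.142, 0.0, 1.393]
wrist_force: [0.1, 0.0, -0.6]
finger_gap: 0.112
grip_force: 32.2
```

{"op": "move_arm", "data": {
  "plan": [0, 0, 0, -0.5, 0, 0, 0, 0, -1, 0, 0, 0, 0, -1, 0, 0, 0, 0, -1, 0]
}}

```text
t: 21.45
tool_pos: [0.5909, 0.1151, 0.1439]
tcp_rot: [3.142, 0.0, 1.393]
wrist_force: [0.3, -0.6, -0.9]
finger_gap: 0.107
grip_force: 32.2
```

{"op": "move_arm", "data": {
  "plan": [0, 0, 0, -0.5, 0, 0, 0, 0, -1, 0, 0, 0, 0, -1, 0, 0, 0, 0, -1, 0]
}}

```text
t: 21.78
tool_pos: [0.591, 0.1151, 0.1434]
tcp_rot: [3.141, -0.0, 1.393]
wrist_force: [-1.3, -0.6, 1.7]
finger_gap: 0.111
grip_force: 32.7
```

The floor is felt at the expected height (about 2.5 N). I'll settle slightly, release, and retreat straight up.

{"op": "move_arm", "data": {
  "plan": [0, 0, 0, -0.5, 0, 0, 0, 0, -0.5, 0, 0, 0, 0, -0.5, 0, 10, 0, 0, -0.5, 0, 13, 0, 0, 0, 0, 16, 0, 0, 0, 0, 20, 0, 0, 0, 0, 28, 0, 0, 0, 0, 34, 0, 0, 0, 0, 40, 0, 0, 0, 0, 40, 0, 0, 0, 0, 40, 0, 0, 10, 0, 40, 0, 0, 30, 0, 40, 0, 0, 55, 0, 40, 0, 0, 80, 0, 40, 0, 0, 100, 0, 40, 0, 0, 110, 0, 40, 0, 0, 110, 0, 40, 0, 0, 110, 0]
}}

```text
t: 23.37
tool_pos: [0.5909, 0.115, 0.2527]
tcp_rot: [3.141, -0.0, 1.393]
wrist_force: [0.3, 0.9, -0.4]
finger_gap: 0.471
grip_force: 0.0
```

```bash
python3 - <<'E'
from h import *
o=r.get_obs();print({k:o[k] for k in("t","tool_pos","wrist_force","grip_force","finger_gap")})
f=lambda n,b,sz:cv2.resize(cv2.cvtColor(r.snapshot(n),cv2.COLOR_RGB2BGR)[b[1]:b[3],b[0]:b[2]],sz,interpolation=cv2.INTER_CUBIC)
cv2.imwrite("pics/c4.png",np.hstack([f("wrist",(240,100,400,340),(400,600)),np.vstack([f("scene",(250,120,410,240),(400,300)),f("side",(190,120,350,240),(400,300))])]))
E
```

```text
{'t': 23.3667, 'tool_pos': array([0.59088681, 0.11504818, 0.25269511]), 'wrist_force': array([ 0.34120512,  0.89309486, -0.43850922]), 'grip_force': 0.0, 'finger_gap': 0.47142001348645945}
```

View pics/c4.png

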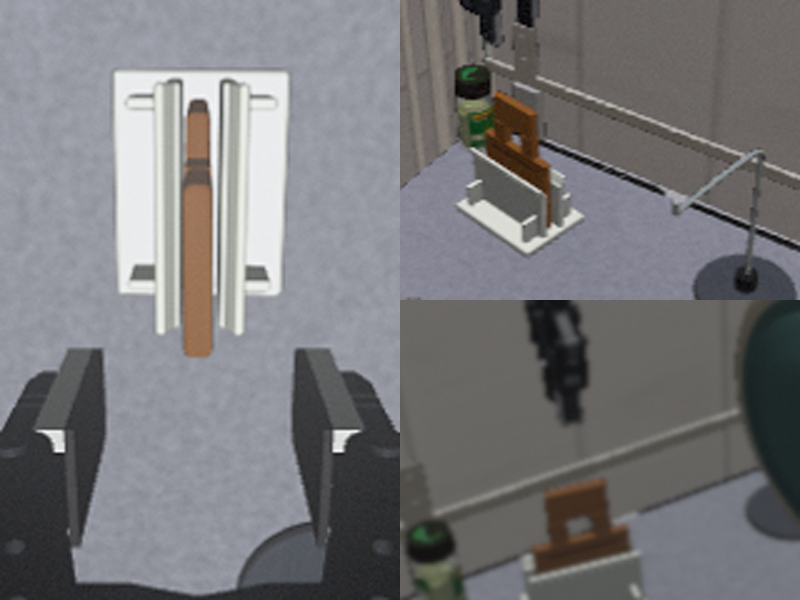

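The board stands upright and centred in the rack's slot, and the gripper is clear above it.

```bash
python3 -c "
from cell import r
print(r.job_done())"
```

```text
the job is handed in; nothing more can be done
None
```

The board is off the prong, standing upright in the rack's slot and let go; I saw nothing else move, and I handed the job in at about 23.5 s, but it returned no verdict.

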